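# Lock the chocolate tin away: shut the drawer and wind the time lock

### The arm

A 6-joint arm with a two-finger parallel gripper is mounted at the origin on the work surface. World frame = base frame: x ahead of the robot, y to its left, z up, the work surface at z = 0. Lengths are in mm, angles in rad, forces in N, time in s.
With the tool pointing down it reaches from about 300 to 775 mm from the base axis. Payload 14.6 kg.
Tool frame: the origin (TCP) lies between the finger pads; the fingertips stand 8 mm ahead of it and the grasp point (between the pads) lies 11 mm behind it; z points along the fingers, y is the direction in which the jaws open and shut (so a half turn about z gives the same grasp; the last joint's range is limited). The gripper opens to 94 mm and grips with 3 to 60 N. Pads are 16 mm wide; open, the fingers measure 119 mm over their backs; the gripper's body (75 mm by 177 mm) begins 78 mm behind the grasp point.
Start: joints at [-1.205, 0.3, 1.521, -0, 1.321, -0.067], TCP at [230.67, -499.28, 213.446] pointing down, gripper open.
Joint ranges: [-3.03, 3.03], [-0.79, 2.21], [0.23, 2.52], [-1.04, 4.18], [0, 3.07], [-2.55, 2.55]. Speed limits (rad/s): [2.22, 2.22, 2.57, 3.14, 3.14, 3.14].

### API

Orientations are given as [roll, pitch, yaw] about the fixed x, y, z axes, in that order (R = Rz(yaw) Ry(pitch) Rx(roll)).
In Python, from cell import read_state, imaging, sign_off gives the robot as it stands. The module is installed in compiled form; this text tells all that it offers.
- The arm moves only by the tool send_rows, never from a script. Its argument "rows" is a list of rows, each a list of 6 numbers: the shift along the tool's x, y, z in cm, then the turn, a rotation vector about the tool's x, y, z in degrees. A call has 1 to 12 rows; each row is the pose to reach, as a shift and turn from the pose commanded when the call began, along the tool's axes at that moment; what a row does not reach only later rows make up. A row lasts 1/8 s, in which the tool goes at most 62.5 mm and 10.7 degrees, less where a joint would pass 70% of its speed; a pose out of reach is approached as far as the arm can. A call with a gripper value outside its range is refused whole. "hand" is the opening, from -1 (shut) to 1 (fully open), set as the call begins (left out, the last holds). The fingers move at their own pace and stop on an object; "grip_force" is the grip in N (left out, the last holds). Time passes only in rows, so rows that repeat a pose let the fingers close. It gives the time, the measured TCP pose, the force and the opening at its end, in the units of the state.
- read_state(): the state, without advancing time (a new reading comes with each control period).
- imaging.camera(name): name is "side" or "top" or "wrist"; returns a dict with "image" (480x640x3 uint8, blue, green, red), "fx", "fy", "cx", "cy" (pixels), "dist" ([k1, k2, p1, p2, k3] as OpenCV has them; the pictures are not rectified), "R" (3x3) and "t" (3): a world point X has camera coordinates R X + t. Camera axes: x right, y down, z forward; pixel columns grow to the right and rows downward; lengths in mm; the calibration is good to about 2 mm. A picture is of the moment at which its call begins. There is no depth.
- sign_off(): hands the job in, once; it reports no verdict.
The state is a dict: "clock": time; "joints": joint angles; "qd": joint speeds; "effort": joint torques, N m; "eef_pos": TCP position; "eef_rot": TCP orientation; "wrist_force": force on the tool from outside, world axes, zero at the start; "moment": the same for the moment, N m; "finger_gap": finger opening in mm.
Only numpy, scipy, OpenCV 4.12 (cv2) and the standard library are available. Lean on these libraries where they do the work, as an engineer would, in place of code of your own. Each camera call takes 0.05 s, during which the arm holds its last target.

### The job

Put the small metal tin down flat into the open drawer of the wooden time-lock box and slide the drawer fully shut, then wind the key on top of the box clockwise in as many partial turns as it takes, until it comes firmly against its stop and stays fully wound when you let go. Leave everything else on the counter where it is.

Things in the scene. Friction and masses are not known exactly. Their poses are not given: they have to be found in the camera images.
- tin: Plain bare-metal tin with rounded edges, loose: 87 mm long (its x), 52 mm wide (its y) at the lid rim (top 10 mm), 50 mm below, 40 mm tall, 120 to 240 g. Origin: centre of its underside, z up. It may swap places with a flat orange grater (15 mm thick).
- lockbox: Wooden box fixed to the counter, 200 mm deep (its x), 180 wide (its y), 85 tall; origin: centre of its underside. The drawer faces its -x. On top, centred 20 mm towards +x of the origin, is a translucent drum of 51 mm radius, its top 105 mm above the counter; the key rises from its middle.
- drawer (a joint): How far the drawer is pulled out along the box's -x, in m: 0 = fully shut (panel against the box front), 0.13 = end of travel. Starts 0.115 to 0.13. Slides with about 1.5 N of friction and stays where it is left.
- drawer_floor (a point): Point on the drawer's inner floor, 13 mm above the counter, moving with it; axes as the box's. The inside runs along x from 62 mm before it (-x) to 102 mm behind it, 138 mm wide; side walls reach 55 mm and the front panel (12 mm thick) 74 mm above the counter. Open by d, a length d of the inside is uncovered. Headroom in the box over this floor: 62 mm.
- drawer_knob (a point): Centre of the outer end face of the drawer's round steel knob (28 mm diameter, 48 mm above the counter, 25 mm out from the front panel), moving with the drawer; axes as the box's, so +x is the pushing direction.
- key (a joint): How far the key is wound, rad, growing clockwise seen from above. Starts at 0 to 0.8. A spring drives it back with 0.03 to 0.10 N m; a ratchet holds it every 0.262 rad (a click), so let go it springs back to the last click passed. Last click at 3.40, firm stop at 3.50. Turning takes about 0.05 to 0.12 N m.
- key_grip (a point): Point on the key's vertical axis, 137 mm above the counter, in the middle of its flat steel wing; turns with it: x along the wing, y across. The wing is an upright plate 70 mm long, 10 thick, 34 tall, 123 to 157 mm above the counter, same after a half turn, on a 12 mm shaft over the drum top at 105 mm.
Things that resemble listed ones, but are neither listed nor needed, are in the scene too. Leave any purple or turquoise look-alike of the tin alone.

How it is judged (in metres and radians):
On the way, in this order (a step that is already met when the one before it is completed fails the run):
1. the tin lies flat in the open drawer, let go (z of tin in the frame of drawer_floor between -0.006 and 0.006 m and y of tin in the frame of drawer_floor between -0.06 and 0.06 m and x of tin in the frame of drawer_floor between -0.06 and 0.09 m and angle between tin's own z axis and vertical below 0.15 rad and contact force between tin and the fingers below 0.2 N and value of joint drawer above 0.05 m), for 0.2 s.
2. the drawer is fully shut with the tin in it (value of joint drawer below 0.004 m), for 0.2 s.
3. the key is wound past its last click (value of joint key above 3.3 rad), for 0.2 s.
At the end, for the whole second after the job is handed in: The tin rests flat on the drawer's floor (within 6 mm in height and 0.15 rad of level), the drawer is within 4 mm of fully shut, and the released key is at rest on its last click (above 3.3 rad) (z of tin in the frame of drawer_floor between -0.006 and 0.006 m and y of tin in the frame of drawer_floor between -0.06 and 0.06 m and x of tin in the frame of drawer_floor between -0.06 and 0.09 m and angle between tin's own z axis and vertical below 0.15 rad and linear speed of tin below 0.02 m/s and value of joint drawer below 0.004 m and value of joint key above 3.3 rad and velocity of joint key between -0.1 and 0.1 rad/s); the robot touches nothing.
It fails at once if a bystander was pushed more than 30 mm (grater, tongs, budare, butter dish or mug) (distance of any of grater, tongs_a, tongs_b, budare, butter_dish, mug from where it was at the start of the episode above 0.03 m).
It fails at once if the tin was tipped over (angle between tin's own z axis and vertical above 0.9 rad).
It also fails if it takes over 72 s, if anything falls off the work surface, if the arm or the gripper's body presses on something with over 40 N, if the wrist force passes 120 N, or if a joint passes its speed limit or range.

## Working session

There is one attempt and no reset: what is moved stays moved. The work goes in short steps, Python scripts to look and compute and a tool call to move; the robot and the scene stay as the last step left them, time stands still between calls to the robot, and variables do not carry over. Pictures are saved under pics/ and viewed, and the job is handed in when it is done.

Besides the shell and the picture viewer there is one more tool, called after ">>>" in YAML: its name, and indented under it one key for each argument. send_rows: Moves the arm, as the interface text tells. Its arguments: {"type":"object","properties":{"rows":{"type":"array"},"hand":{"type":"number"},"grip_force":{"type":"number"}},"required":["rows"]}

```bash
mkdir -p pics; ls; python3 - <<'E'
from cell import read_state, imaging
import cv2,json
print(read_state())
for n in("side","top","wrist"):
    c=imaging.camera(n); cv2.imwrite(f"pics/{n}0.png",c["image"]); print(n,[c[k] for k in("fx","fy","cx","cy","dist")],c["R"],c["t"])
E
```

```text
pics
{'clock': 0.0, 'joints': array([-1.20458307e+00,  3.00471824e-01,  1.52158632e+00, -3.63469232e-05,
        1.32065582e+00, -6.66074778e-02]), 'qd': array([-0.00111653, -0.00103967, -0.00028608, -0.00112229, -0.00116098,
        0.00015733]), 'effort': array([ 1.00598871e-03, -5.31800330e+01, -3.52738130e+01,  7.08859228e-02,
        2.43563071e-02, -1.23490154e-04]), 'eef_pos': array([ 230.5854177 , -499.05990642,  212.88370115]), 'eef_rot': array([-3.14047148e+00, -3.95050158e-05,  4.32829725e-01]), 'wrist_force': array([-0.70109458,  0.14357516, -0.32529557]), 'moment': array([-0.07892299, -0.01395589,  0.02240268]), 'finger_gap': 94.13517598768564}
side [581.9990409321308, 581.9990409321308, 321.45637270210125, 242.27462269348464, array([-0.1571205,  0.       ,  0.       ,  0.       ,  0.       ])] [[ 0.98195175 -0.18782361 -0.02220489]
 [-0.11647801 -0.50806143 -0.85340873]
 [ 0.14900886  0.84059257 -0.52076913]] [-473.82111854  119.12031243 1259.91037314]
top [592.0183192711264, 592.0183192711264, 332.35561746862413, 235.99067076833686, array([-0.11273346,  0.        ,  0.        ,  0.        ,  0.        ])] [[ 0.02906057 -0.99951822  0.01090036]
 [-0.99235953 -0.03015715 -0.1196374 ]
 [ 0.11990849 -0.00734034 -0.99275781]] [ -91.96435612  477.52267353 1035.0353355 ]
wrist [372.1337000319647, 372.1337000319647, 322.6897962884536, 236.09611188084156, array([-0.04393622,  0.        ,  0.        ,  0.        ,  0.        ])] [[ 4.19644991e-01 -9.07688216e-01 -4.27921733e-04]
 [-8.78785195e-01 -4.06400395e-01  2.50150555e-01]
 [-2.27232619e-01 -1.04598376e-01 -9.68206856e-01]] [-550.61898394  -26.25573256  390.99460809]
```

View pics/top0.png

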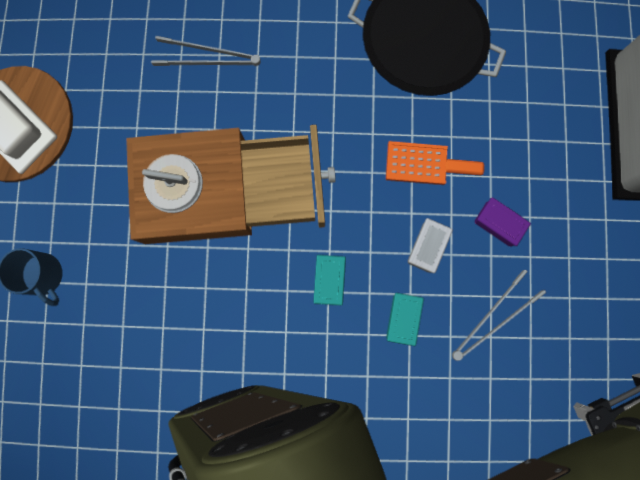

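View pics/side0.png

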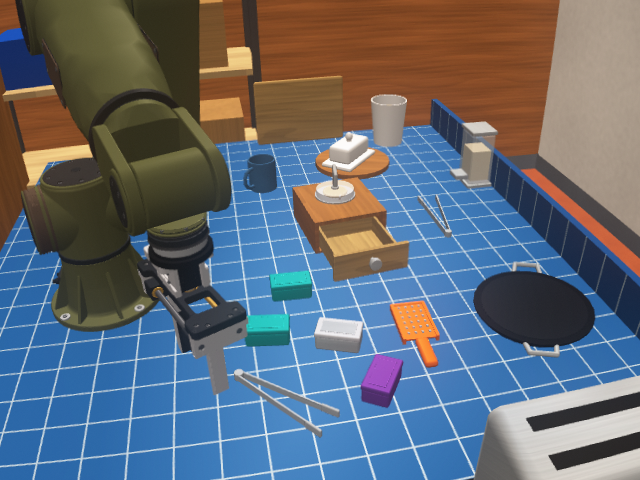

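View pics/wrist0.png

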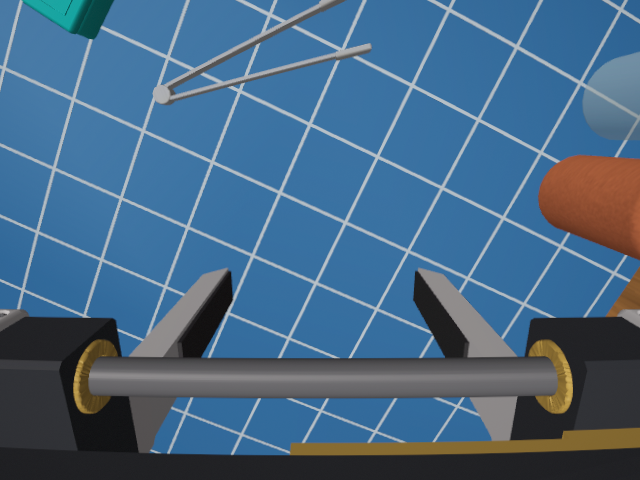

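The tin is the grey box at top view (430,246), side view (340,334). The box is at (185,185) with its drawer facing right (−y world), knob at (331,174), and the key wing at (163,178). I'll zoom in.

```bash
python3 - <<'E'
import cv2,numpy as np
t=cv2.imread("pics/top0.png")
a=cv2.resize(t[115:255,115:345],None,fx=3.4,fy=3.4,interpolation=cv2.INTER_CUBIC)
b=cv2.resize(t[205:285,380:480],None,fx=6,fy=6,interpolation=cv2.INTER_CUBIC)
s=cv2.imread("pics/side0.png")
c=cv2.resize(s[155:285,285:415],None,fx=4.5,fy=4.5,interpolation=cv2.INTER_CUBIC)
cv2.imwrite("pics/za.png",a);cv2.imwrite("pics/zb.png",b);cv2.imwrite("pics/zc.png",c)
E
```

```text
(no output)
```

View pics/za.png

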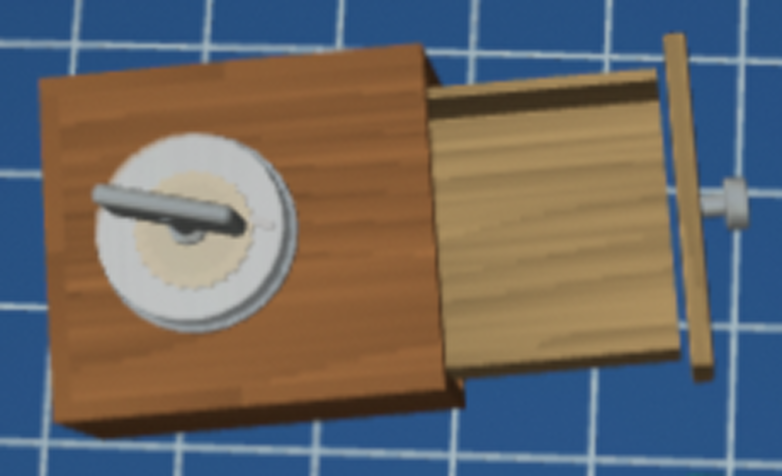

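View pics/zb.png

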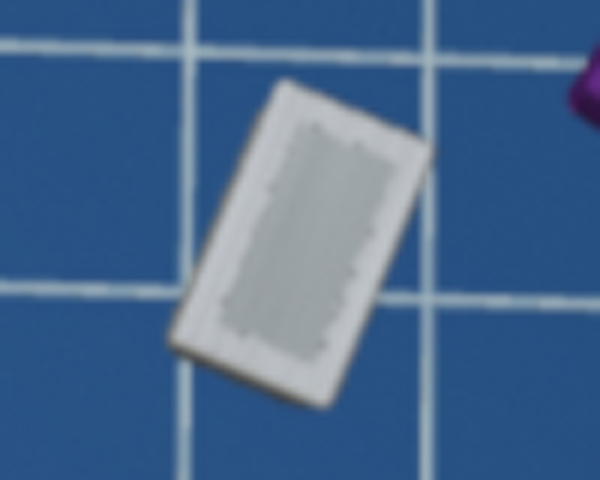

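View pics/zc.png

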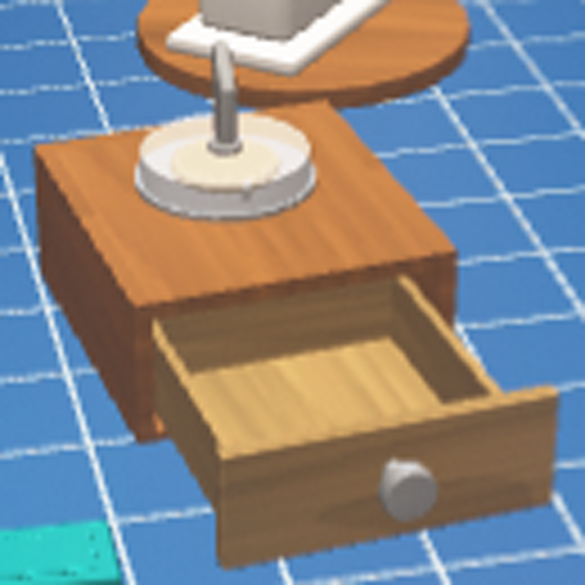

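```bash
cat > h.py <<'E'
import numpy as np, cv2
from cell import read_state, imaging
from scipy.optimize import least_squares
def P(c,X):
    X=np.atleast_2d(np.array(X,float)); K=np.array([[c["fx"],0,c["cx"]],[0,c["fy"],c["cy"]],[0,0,1]])
    return cv2.projectPoints(X,cv2.Rodrigues(np.array(c["R"]))[0],np.array(c["t"],float),K,np.array(c["dist"]))[0][:,0]
def W(c,uv,z):
    uv=np.atleast_2d(np.array(uv,float)); K=np.array([[c["fx"],0,c["cx"]],[0,c["fy"],c["cy"]],[0,0,1]])
    n=cv2.undistortPoints(uv[:,None],K,np.array(c["dist"]))[:,0]
    R=np.array(c["R"]);t=np.array(c["t"]); d=np.c_[n,np.ones(len(n))]@R; o=-R.T@t
    return o+d*((z-o[2])/d[:,2])[:,None]
def T(x,y,yaw,pts):
    pts=np.atleast_2d(np.array(pts,float)); c,s=np.cos(yaw),np.sin(yaw)
    return np.c_[x+c*pts[:,0]-s*pts[:,1],y+s*pts[:,0]+c*pts[:,1],pts[:,2]]
E
python3 - <<'E'
from h import *
c=imaging.camera("top"); s=imaging.camera("side")
un=lambda p,f,x,y:(np.array(p)+.5)/f-.5+[x,y]
bt=un([(40,80),(420,45),(447,388),(57,422)],3.4,115,115)
print(W(c,bt,85).round(1)); bt_s=un([(35,150),(455,255),(135,305),(325,100)],4.5,285,155)
print("side",W(s,bt_s,85).round(1))
# box: +x is world +y. corners: im left = box +x. top-left = world(+x,+y)= box(+100,-90)
m=[(100,-90,85),(-100,-90,85),(-100,90,85),(100,90,85)]
ms=[(100,90,85),(-100,-90,85),(-100,90,85),(100,-90,85)]
f=lambda p:np.r_[(P(c,T(*p,m))-bt).ravel(),(P(s,T(*p,ms))-bt_s).ravel()]
r=least_squares(f,[500,100,1.57]);print("box",r.x,r.fun.round(1)); b=r.x
tt=un([(283,80),(433,148),(328,408),(168,340)],6,380,205)
w=W(c,tt,40);print(w.round(1),np.linalg.norm(np.diff(w,axis=0),axis=1),w.mean(0))
e=w[0]-w[3]+w[1]-w[2];tin=[*w.mean(0)[:2],np.arctan2(e[1],e[0])];print("tin",tin)
kn=un([(738,203)],3.4,115,115);kw=W(c,kn,48)[0];
R=np.array([[np.cos(b[2]),np.sin(b[2])],[-np.sin(b[2]),np.cos(b[2])]]);print("knob in box",R@(kw[:2]-b[:2]))
kn=un([(410,492)],4.5,285,155);kw=W(s,kn,48)[0];print("side",R@(kw[:2]-b[:2]))
# wing candidates
top=un([(97,193),(235,213)],3.4,115,115);ww=W(c,top,157);print("wing",ww, np.linalg.norm(ww[0]-ww[1]))
print("axis",T(*b,[[20,0,137]]))
E
```

```text
[[635.7 290.3  85. ]
 [658.7  92.9  85. ]
 [481.2  70.1  85. ]
 [458.  267.7  85. ]]
side [[458.2 263.8  85. ]
 [657.3  86.7  85. ]
 [482.   71.8  85. ]
 [636.6 290.8  85. ]]
box [558.5808355  180.09059186   1.69063032] [ 0.1 -0.1  0.8 -0.6  0.1  0.  -0.6  0.4 -0.6 -0.8  0.5 -1.1 -0.2  0.4
 -0.2  0.1]
[[ 516.5 -246.    40. ]
 [ 497.4 -291.4   40. ]
 [ 418.8 -260.5   40. ]
 [ 437.6 -212.5   40. ]] [49.25353299 84.48802982 51.48960972] [ 467.59442654 -252.59570812   40.        ]
tin [np.float64(467.5944265394834), np.float64(-252.5957081233961), np.float64(-0.3882336572836731)]
knob in box [-2.55091812e+02  2.48458371e-01]
side [-2.55779791e+02 -2.34446996e-01]
wing [[560.44920623 232.05275853 157.        ]
 [552.39057938 164.85916928 157.        ]] 67.6751054937236
axis [[556.1898876  199.94716176 137.        ]]
```

```bash
cat >> h.py <<'E'
from scipy.spatial.transform import Rotation as Ro
import json
def pose(x,y,z,yaw): return np.array([x,y,z]),Ro.from_euler('xyz',[np.pi,0,yaw])
def rel(cmd,tgt):
    p,R=pose(*cmd);q,S=pose(*tgt); return (R.inv().apply(q-p)/10).round(2),np.degrees((R.inv()*S).as_rotvec()).round(1)
def apply(cmd,row):  # new [x,y,z,yaw]
    p,R=pose(*cmd); r=np.array(row,float); q=p+R.apply(r[:3]*10); S=R*Ro.from_rotvec(np.radians(r[3:]))
    return [*q.round(3),float(S.as_euler('xyz')[2])]
E
python3 - <<'E'
from h import *
s=imaging.camera("side"); im=s["image"]
t=T(467.6,-252.6,-.388,[(a*43.5,b*26,z) for z in (40,0) for a,b in((1,1),(1,-1),(-1,-1),(-1,1))])
x=cv2.resize(im[300:370,300:380],None,fx=7,fy=7,interpolation=cv2.INTER_CUBIC)
for p in P(s,t): cv2.circle(x,tuple(int(v) for v in ((p-[300,300]+.5)*7)),4,(0,0,255),-1)
cv2.imwrite("pics/zs.png",x)
cmd=[230.67,-499.28,213.446,.4328]
print(rel(cmd,[467.6,-252.6,120,2.753]))
E
```

```text
(array([ 31.85, -12.46,   9.34]), array([   0. ,    0. , -132.9]))
```

View pics/zs.png

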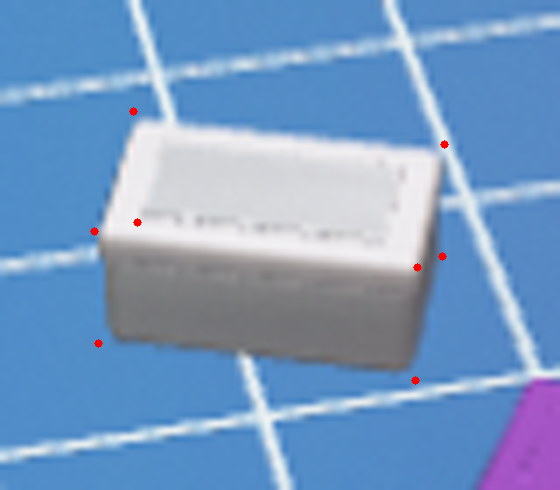

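The reprojection agrees within about 1–2 mm, with the tin at (467.6, −252.6). Moving above it.

>>> send_rows:
  rows:
    - [3.2,-1.2,0.9,0,0,-10.5]
    - [6.4,-2.5,1.9,0,0,-21]
    - [9.6,-3.7,2.8,0,0,-31.5]
    - [12.7,-5,3.7,0,0,-42]
    - [15.9,-6.2,4.7,0,0,-52.5]
    - [19.1,-7.5,5.6,0,0,-63]
    - [22.3,-8.7,6.5,0,0,-73.5]
    - [25.5,-10,7.5,0,0,-84]
    - [28.7,-11.2,8.4,0,0,-94.5]
    - [31.85,-12.46,9.34,0,0,-105]
    - [31.85,-12.46,9.34,0,0,-115.5]
    - [31.85,-12.46,9.34,0,0,-126]
  hand: 1

```text
clock: 1.8
eef_pos: [467.8, -252.1, 119.8]
eef_rot: [3.142, -0.0, 2.639]
wrist_force: [-0.1, -0.7, -1.0]
finger_gap: 94.0
```

```bash
python3 - <<'E'
from h import *
s=read_state();print(s)
cmd=apply([230.67,-499.28,213.446,.4328],[31.85,-12.46,9.34,0,0,-126]);print(cmd)
c=imaging.camera("wrist");im=c["image"].copy()
t=T(467.6,-252.6,-.388,[(a*43.5,b*26,z) for z in (40,) for a,b in((1,1),(1,-1),(-1,-1),(-1,1))])
for p in P(c,t): cv2.circle(im,tuple(int(v) for v in p),3,(0,0,255),-1)
cv2.imwrite("pics/w1.png",im)
E
```

```text
{'clock': 1.8, 'joints': array([-5.63321275e-01,  3.56368238e-01,  1.67693120e+00, -9.70875871e-06,
        1.10868042e+00, -1.63140310e+00]), 'qd': array([-8.38931516e-03, -4.08984735e-03, -1.18229657e-03, -7.14852756e-04,
        5.13659730e-04, -1.45608528e+00]), 'effort': array([ 7.02784024e-01, -5.25479507e+01, -3.17213094e+01,  2.53912649e-04,
        6.75299345e-02,  3.09239812e+00]), 'eef_pos': array([ 467.75732236, -252.14295703,  119.8397012 ]), 'eef_rot': array([ 3.14157787e+00, -3.87018679e-04,  2.63888249e+00]), 'wrist_force': array([-0.06569769, -0.70044659, -1.03913014]), 'moment': array([ 0.08953099, -0.12852908,  0.04413659]), 'finger_gap': 93.99004931039767}
[np.float64(467.544), np.float64(-252.585), np.float64(120.046), 2.631914857512855]
```

View pics/w1.png

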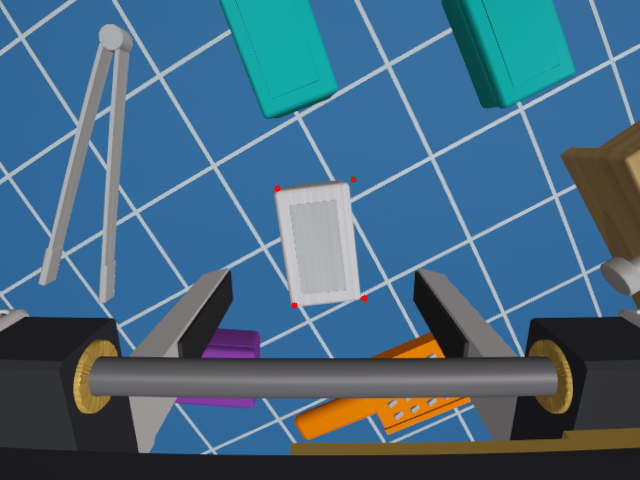

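Wrist view: the tin's top sits at (318,243) between the fingers and its outline agrees within about 3 mm. Now down and grip.

>>> send_rows:
  rows:
    - [0,0,2,0,0,-6.9]
    - [0,0,5,0,0,-6.9]
    - [0,0,8,0,0,-6.9]
    - [0,0,9.7,0,0,-6.9]
    - [0,0,10.4,0,0,-6.9]
    - [0,0,10.4,0,0,-6.9]

```text
clock: 2.6
eef_pos: [467.7, -252.7, 16.3]
eef_rot: [-3.142, 0.0, 2.752]
wrist_force: [-0.2, 0.5, -0.0]
finger_gap: 93.9
```

>>> send_rows:
  rows:
    - [0,0,0,0,0,0]
    - [0,0,0,0,0,0]
    - [0,0,0,0,0,0]
    - [0,0,0,0,0,0]
    - [0,0,0,0,0,0]
    - [0,0,0,0,0,0]
  hand: -1
  grip_force: 25

```text
clock: 3.35
eef_pos: [467.6, -252.7, 16.2]
eef_rot: [-3.141, 0.0, 2.752]
wrist_force: [-0.4, -1.2, 1.7]
finger_gap: 51.8
```

```bash
python3 - <<'E'
from h import *
cmd=apply([467.544,-252.585,120.046,2.6319],[0,0,10.4,0,0,-6.9]);print(cmd)
up=list(cmd);up[2]=130
print(rel(cmd,up))
b=[558.58,180.09,1.6906]
t=T(*b,[[-159,0,0]])[0];print(t,rel(up,[t[0],t[1],130,1.6906]),read_state()["finger_gap"])
c=imaging.camera("wrist");cv2.imwrite("pics/w2.png",c["image"])
E
```

```text
[np.float64(467.544), np.float64(-252.585), np.float64(16.046), 2.7523277183876083]
(array([ -0. ,   0. , -11.4]), array([0., 0., 0.]))
[577.58324912  22.22969301   0.        ] (array([ 0.25, 29.6 ,  0.  ]), array([-0. , -0. , 60.8])) 51.756220178739014
```

View pics/w2.png

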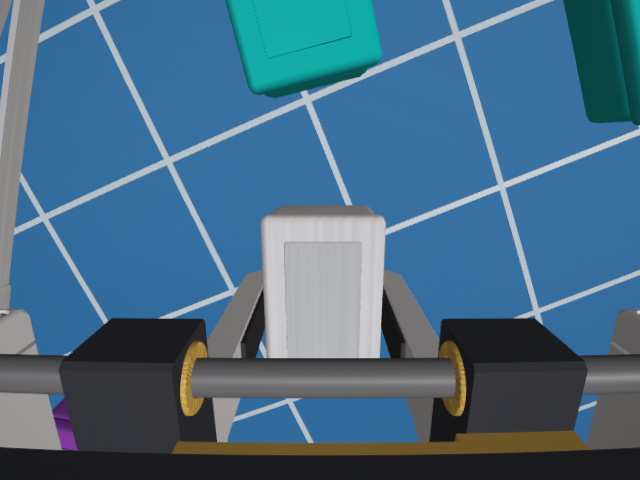

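Gripped: gap 51.8 mm, tin centred at (323,280). Lift and carry it over the drawer.

>>> send_rows:
  rows:
    - [0,0,-2,0,0,0]
    - [0,0,-5,0,0,0]
    - [0,0,-8,0,0,0]
    - [0,2,-11.4,0,0,6]
    - [0.1,6,-11.4,0,0,15]
    - [0.1,10,-11.4,0,0,24]
    - [0.2,15,-11.4,0,0,33]
    - [0.2,20,-11.4,0,0,42]
    - [0.2,25,-11.4,0,0,51]
    - [0.25,28.4,-11.4,0,0,58]
    - [0.25,29.6,-11.4,0,0,60.8]
    - [0.25,29.6,-11.4,0,0,60.8]

```text
clock: 4.9
eef_pos: [577.4, 22.9, 129.6]
eef_rot: [-3.141, -0.0, 1.693]
wrist_force: [0.2, -0.3, -1.9]
finger_gap: 52.0
```

```bash
python3 - <<'E'
from h import *
cmd=apply([467.544,-252.585,16.046,2.7523],[.25,29.6,-11.4,0,0,60.8]);print(cmd,read_state()["eef_pos"],read_state()["eef_rot"],read_state()["joints"])
for n in("top","side"):
  c=imaging.camera(n);im=c["image"].copy()
  if n=="top": cv2.imwrite("pics/t3.png",cv2.resize(im[100:270,110:380],None,fx=2.9,fy=2.9,interpolation=cv2.INTER_CUBIC))
  else: cv2.imwrite("pics/s3.png",cv2.resize(im[140:290,280:430],None,fx=4,fy=4,interpolation=cv2.INTER_CUBIC))
E
```

```text
[np.float64(577.573), np.float64(22.216), np.float64(130.046), 1.691139814787448] [577.43898889  22.9418151  129.58062779] [-3.14084056e+00 -2.07039313e-04  1.69295734e+00] [-2.37098692e-02  4.40951563e-01  1.53154119e+00  1.03747869e-04
  1.16987410e+00 -1.45911487e-01]
```

View pics/t3.png

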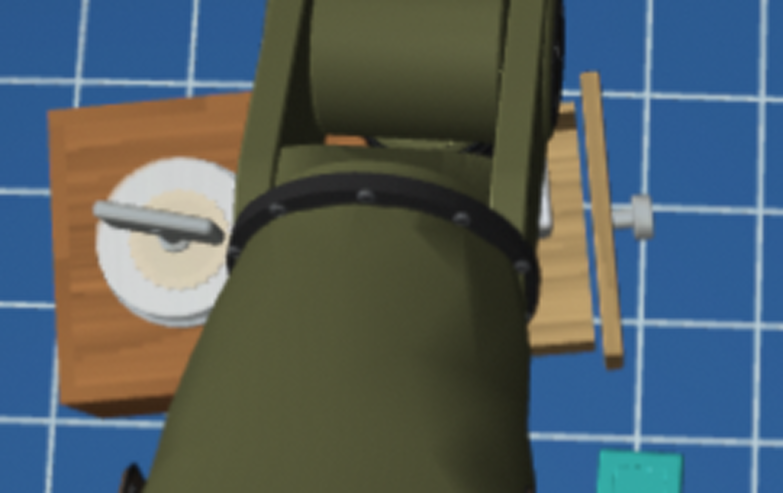

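View pics/s3.png

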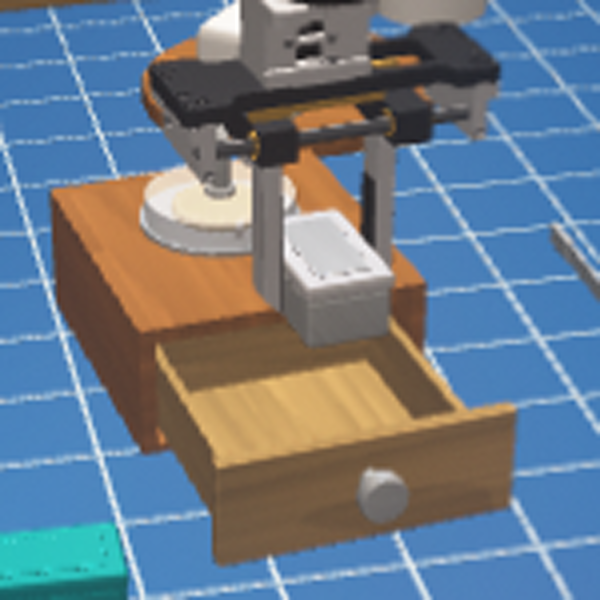

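```bash
python3 - <<'E'
from h import *
c=imaging.camera("top");s=imaging.camera("side");b=[558.58,180.09,1.6906]
R=np.array([[np.cos(b[2]),np.sin(b[2])],[-np.sin(b[2]),np.cos(b[2])]])
print(R@(W(c,[[546/2.9+110,205/2.9+100]],154)[0][:2]-b[:2]))
for u in [(302,283),(392,278),(370,228),(285,217)]:
  print(R@(W(s,[[u[0]/4+280,u[1]/4+140]],153.6)[0][:2]-b[:2]))
print(read_state()["eef_pos"])
E
```

```text
[-198.85906624   13.39662091]
[-196.55010663   25.3065465 ]
[-207.7210603   -22.22492938]
[-148.72206361  -33.33704381]
[-119.59025235    6.66662011]
[577.33649635  21.53430541 129.98968518]
```

The side view shows the tin level above the drawer opening, with x-extent about −202 to −115 in the box frame against an opening of −218 to −100. Lowering.

>>> send_rows:
  rows:
    - [0,0,3,0,0,0]
    - [0,0,6,0,0,0]
    - [0,0,8,0,0,0]
    - [0,0,9.3,0,0,0]
    - [0,0,9.8,0,0,0]
    - [0,0,10,0,0,0]
    - [0,0,10,0,0,0]

```text
clock: 5.98
eef_pos: [577.8, 22.2, 30.6]
eef_rot: [3.141, 0.0, 1.691]
wrist_force: [-0.1, 0.1, -1.6]
finger_gap: 52.3
```

>>> send_rows:
  rows:
    - [0,0,0.1,0,0,0]
    - [0,0,0.15,0,0,0]
    - [0,0,0.15,0,0,0]

```text
clock: 6.35
eef_pos: [577.8, 22.2, 29.1]
eef_rot: [3.141, 0.0, 1.691]
wrist_force: [-1.9, -0.5, 6.0]
finger_gap: 51.3
```

>>> send_rows:
  rows:
    - [0,0,0,0,0,0]
    - [0,0,0,0,0,0]
    - [0,0,0,0,0,0]
    - [0,0,0,0,0,0]
  hand: 0.5

```text
clock: 6.85
eef_pos: [577.6, 22.2, 28.5]
eef_rot: [-3.142, 0.0, 1.691]
wrist_force: [0.9, -0.2, 0.2]
finger_gap: 70.7
```

>>> send_rows:
  rows:
    - [0,0,-1,0,0,0]
    - [0,0,-3,0,0,0]
    - [0,0,-6,0,0,0]
    - [0,0,-9,0,0,0]
    - [0,0,-10,0,0,0]
    - [0,0,-10,0,0,0]

```text
clock: 7.6
eef_pos: [577.6, 22.2, 128.7]
eef_rot: [3.141, 0.0, 1.691]
wrist_force: [0.2, 0.1, -0.1]
finger_gap: 70.6
```

```bash
python3 - <<'E'
from h import *
cmd=[577.573,22.216,130.046-1.5,1.6911]
b=[558.58,180.09,1.6906]
for d in(-255-30,-255-10): 
  t=T(*b,[[d,0,0]])[0];print(t,rel(cmd,[t[0],t[1],128.5,1.6906]))
c=imaging.camera("wrist");cv2.imwrite("pics/w4.png",c["image"])
c=imaging.camera("side");im=c["image"];cv2.imwrite("pics/s4.png",cv2.resize(im[140:290,280:430],None,fx=4,fy=4,interpolation=cv2.INTER_CUBIC))
E
```

```text
[ 592.64242766 -102.86715404    0.        ] (array([-1.26e+01, -1.00e-02,  0.00e+00]), array([-0., -0.,  0.]))
[590.25208186 -83.01051165   0.        ] (array([-10.6,  -0. ,   0. ]), array([-0., -0.,  0.]))
```

View pics/s4.png

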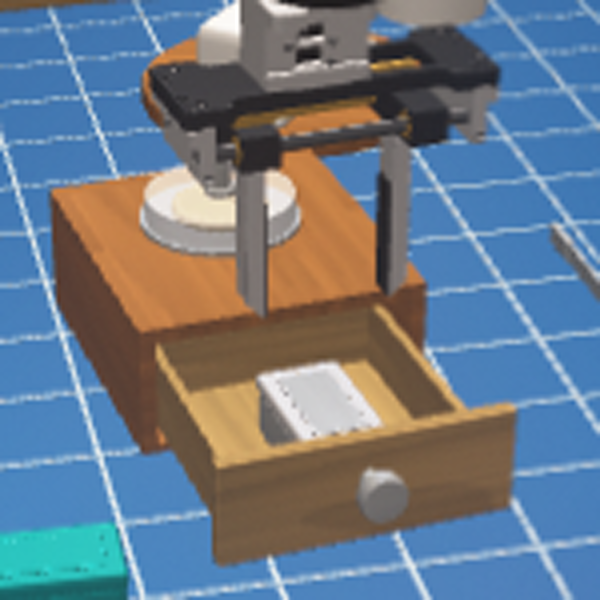

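View pics/w4.png

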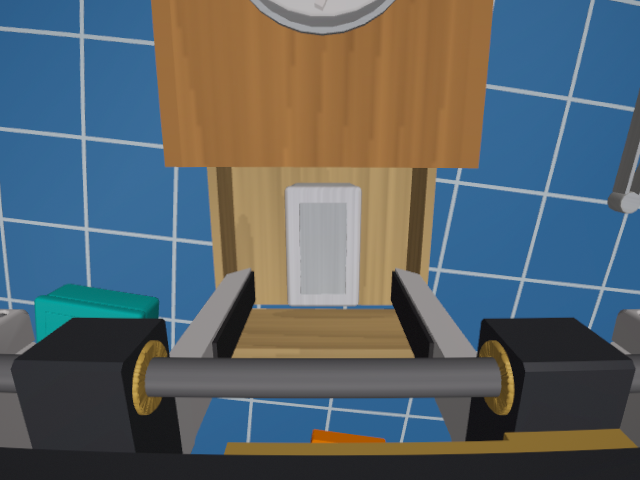

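The tin lies flat in the drawer at wrist view (323,245), released. Now behind the knob with the fingers closed.

>>> send_rows:
  rows:
    - [-3,0,0,0,0,0]
    - [-7,0,0,0,0,0]
    - [-11,0,0,0,0,0]
    - [-12.8,0,1,0,0,0]
    - [-12.8,0,4,0,0,0]
    - [-12.8,0,7,0,0,0]
    - [-12.8,0,8.6,0,0,0]
    - [-12.8,0,8.6,0,0,0]
  hand: -1

```text
clock: 8.7
eef_pos: [592.3, -104.4, 41.3]
eef_rot: [-3.139, -0.001, 1.692]
wrist_force: [-0.1, -0.3, 1.0]
finger_gap: 0.3
```

```bash
python3 - <<'E'
from h import *
s=read_state();print(s["eef_pos"],s["eef_rot"],s["finger_gap"])
b=[558.58,180.09,1.6906]
R=np.array([[np.cos(b[2]),np.sin(b[2])],[-np.sin(b[2]),np.cos(b[2])]]);print(R@(s["eef_pos"][:2]-b[:2]))
c=imaging.camera("side");im=c["image"];cv2.imwrite("pics/s5.png",cv2.resize(im[140:290,280:430],None,fx=4,fy=4,interpolation=cv2.INTER_CUBIC))
E
```

```text
[ 592.31766856 -104.36242863   41.25092565] [-3.13928395e+00 -8.94884287e-04  1.69154408e+00] 0.3335580636495184
[-286.44574231    0.50114243]
```

View pics/s5.png

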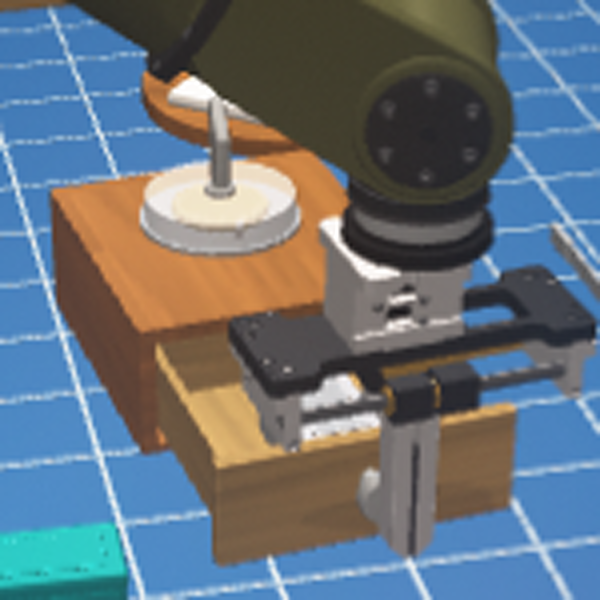

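>>> send_rows:
  rows:
    - [1.5,0,0,0,0,0]
    - [3,0,0,0,0,0]
    - [4.5,0,0,0,0,0]
    - [6,0,0,0,0,0]
    - [7.5,0,0,0,0,0]
    - [9,0,0,0,0,0]
    - [10.5,0,0,0,0,0]
    - [12,0,0,0,0,0]
    - [13,0,0,0,0,0]
    - [13.5,0,0,0,0,0]
    - [13.5,0,0,0,0,0]

```text
clock: 10.12
eef_pos: [576.5, 29.4, 42.4]
eef_rot: [-3.141, -0.0, 1.691]
wrist_force: [-0.0, 0.3, -0.7]
finger_gap: 0.5
```

>>> send_rows:
  rows:
    - [0.3,0,0,0,0,0]
    - [0.5,0,0,0,0,0]
    - [0.6,0,0,0,0,0]
    - [0.6,0,0,0,0,0]

```text
clock: 10.62
eef_pos: [576.0, 33.5, 42.4]
eef_rot: [-3.141, 0.002, 1.691]
wrist_force: [1.1, -12.2, -0.9]
finger_gap: 0.4
```

```bash
python3 - <<'E'
from h import *
s=read_state();print(s["eef_pos"],s["wrist_force"])
b=[558.58,180.09,1.6906]
R=np.array([[np.cos(b[2]),np.sin(b[2])],[-np.sin(b[2]),np.cos(b[2])]]);print(R@(s["eef_pos"][:2]-b[:2]))
E
```

```text
[576.00093372  33.51553218  42.40059015] [  1.14232648 -12.23563803  -0.91961349]
[-147.60594233    0.22212064]
```

>>> send_rows:
  rows:
    - [0.1,0,0,0,0,0]
    - [0.15,0,0,0,0,0]
    - [0.15,0,0,0,0,0]

```text
clock: 11.0
eef_pos: [576.0, 33.6, 42.5]
eef_rot: [-3.141, 0.004, 1.69]
wrist_force: [1.4, -21.2, -1.8]
finger_gap: 0.0
```

The stop is firm: force rose from 12 to 21 N with no further travel. Back off, rise and look.

>>> send_rows:
  rows:
    - [-1,0,0,0,0,0]
    - [-3,0,0,0,0,0]
    - [-5,0,0,0,0,0]
    - [-7,0,-2,0,0,0]
    - [-9,0,-7,0,0,0]
    - [-10,0,-12,0,0,0]
    - [-10,0,-15,0,0,0]
    - [-10,0,-15,0,0,0]

```text
clock: 12.0
eef_pos: [588.6, -63.8, 194.8]
eef_rot: [3.138, 0.001, 1.69]
wrist_force: [-0.6, -0.4, -1.4]
finger_gap: 0.7
```

```bash
python3 - <<'E'
from h import *
cmd=[577.573,22.216,128.546,1.6911]
for r in ([-12.8,0,8.6,0,0,0],[14.25,0,0,0,0,0],[-10,0,-15,0,0,0]): cmd=apply(cmd,r)
print(cmd, read_state()["eef_pos"])
b=[558.58,180.09,1.6906]
cams={n:imaging.camera(n) for n in("top","side")}
ax=T(*b,[[20,0,0]])[0]
def ov(n,x0,y0,x1,y1,f,ang,fn):
    c=cams[n];x=cv2.resize(c["image"][y0:y1,x0:x1],None,fx=f,fy=f,interpolation=cv2.INTER_CUBIC)
    pts=T(ax[0],ax[1],ang,[(a*35,bb*5,z) for z in(157,123) for a,bb in((1,1),(1,-1),(-1,-1),(-1,1))])
    y=x.copy()
    for i,p in enumerate(P(c,pts)): cv2.circle(y,tuple(int(v) for v in((p-[x0,y0]+.5)*f)),2,(0,0,255) if i<4 else (255,0,0),-1)
    return np.hstack([x,y])
cv2.imwrite("pics/t6.png",ov("top",120,145,220,225,4,1.4514,0))
cv2.imwrite("pics/s6.png",ov("side",300,150,400,250,4,1.4514,0))
E
```

```text
[np.float64(587.834), np.float64(-62.666), np.float64(192.546), 1.6911] [588.6124677  -63.79593695 194.77301547]
```

View pics/t6.png

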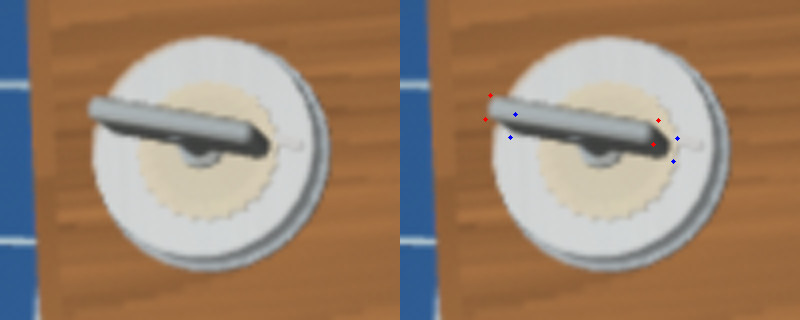

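View pics/s6.png

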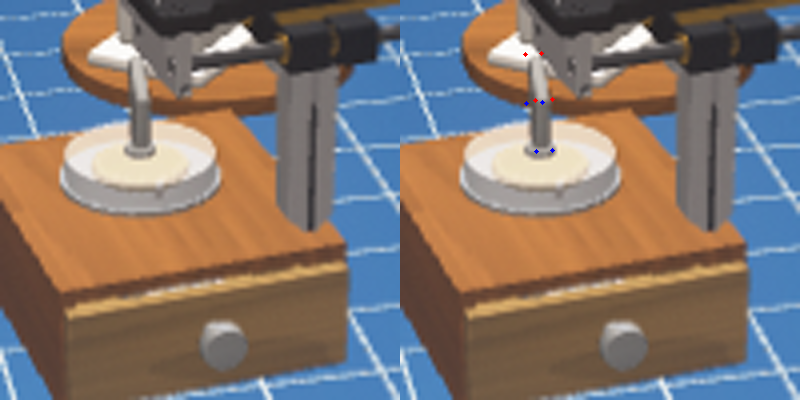

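```bash
python3 - <<'E'
from h import *
b=[558.58,180.09,1.6906]
R=np.array([[np.cos(b[2]),np.sin(b[2])],[-np.sin(b[2]),np.cos(b[2])]])
s=imaging.camera("side");print("knob (shut: -137)",R@(W(s,[[355.6,236.6]],48)[0][:2]-b[:2]))
cmd=[587.834,-62.666,192.546,1.6911]
print(rel(cmd,[556.2,199.9,180,1.4514]))
E
```

```text
knob (shut: -137) [-132.69223001    0.21904423]
(array([2.645e+01, 1.000e-02, 1.250e+00]), array([-0. , -0. , 13.7]))
```

Drawer is shut by the knob's position, and the wing yaw of 1.451 overlays well. Moving over the key.

>>> send_rows:
  rows:
    - [3,0,0,0,0,2]
    - [7,0,0,0,0,4]
    - [11,0,0.3,0,0,6]
    - [15,0,0.5,0,0,8]
    - [19,0,0.8,0,0,10]
    - [23,0,1,0,0,12]
    - [25.5,0,1.2,0,0,13.7]
    - [26.45,0,1.25,0,0,13.7]
    - [26.45,0,1.25,0,0,13.7]
  hand: 0.2

```text
clock: 13.28
eef_pos: [555.9, 199.7, 179.3]
eef_rot: [-3.14, 0.001, 1.453]
wrist_force: [-0.0, -0.3, 0.5]
finger_gap: 56.4
```

```bash
python3 - <<'E'
from h import *
s=read_state();print(s["eef_pos"],s["eef_rot"],s["joints"],s["finger_gap"])
c=imaging.camera("wrist");im=c["image"]
ax=T(558.58,180.09,1.6906,[[20,0,0]])[0]
pts=T(ax[0],ax[1],1.4514,[(a*35,bb*5,157) for a,bb in((1,1),(1,-1),(-1,-1),(-1,1))])
for p in P(c,pts): cv2.circle(im,tuple(int(v) for v in p),3,(0,0,255),-1)
cv2.imwrite("pics/w7.png",im)
E
```

```text
[555.88525285 199.73315159 179.2514534 ] [-3.14043560e+00  5.70720298e-04  1.45317885e+00] [ 2.82972271e-01  4.19099503e-01  1.44084805e+00 -7.75207550e-05
  1.28293311e+00  4.00612134e-01] 56.43975840865899
```

View pics/w7.png

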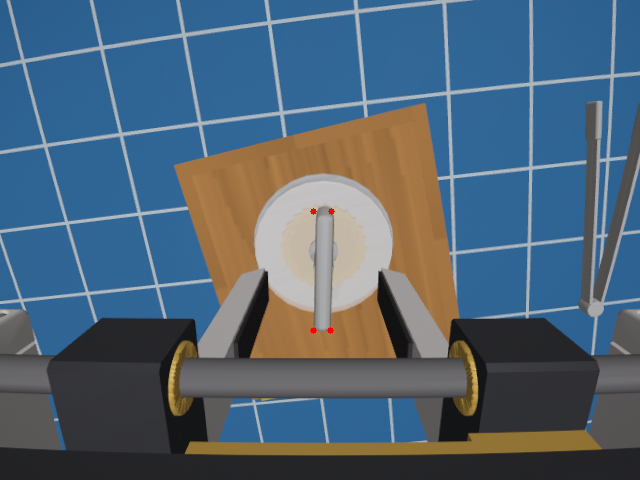

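The wing runs (325,210)–(322,330), centred and parallel between the fingers. Down and grip.

>>> send_rows:
  rows:
    - [0,0,1.5,0,0,0]
    - [0,0,3.5,0,0,0]
    - [0,0,4.8,0,0,0]
    - [0,0,5.2,0,0,0]
    - [0,0,5.2,0,0,0]

```text
clock: 13.95
eef_pos: [556.2, 199.8, 128.1]
eef_rot: [3.142, -0.0, 1.452]
wrist_force: [0.5, -0.1, 0.7]
finger_gap: 56.3
```

>>> send_rows:
  rows:
    - [0,0,0,0,0,0]
    - [0,0,0,0,0,0]
    - [0,0,0,0,0,0]
    - [0,0,0,0,0,0]
    - [0,0,0,0,0,0]
    - [0,0,0,0,0,0]
  hand: -1
  grip_force: 40

```text
clock: 14.7
eef_pos: [556.2, 199.9, 128.1]
eef_rot: [3.141, -0.0, 1.452]
wrist_force: [0.7, 0.7, -0.0]
finger_gap: 11.1
```

```bash
python3 - <<'E'
from h import *
s=read_state();print(s)
E
```

```text
{'clock': 14.7, 'joints': array([2.83130874e-01, 4.69392876e-01, 1.49346483e+00, 1.06073583e-05,
       1.17842603e+00, 4.01905406e-01]), 'qd': array([-0.00049824,  0.00265718, -0.00171296,  0.00013431,  0.00088177,
        0.00056117]), 'effort': array([ 1.83463097e-01, -6.05296040e+01, -3.28020930e+01,  1.31393904e-01,
        2.23438251e-01, -1.82324238e-03]), 'eef_pos': array([556.17207424, 199.93699529, 128.1010496 ]), 'eef_rot': array([ 3.14131219e+00, -1.29860009e-04,  1.45201776e+00]), 'wrist_force': array([ 0.71290258,  0.73748592, -0.00791186]), 'moment': array([-0.03302057, -0.16520458, -0.01328952]), 'finger_gap': 11.100603275916088}
```

>>> send_rows:
  rows:
    - [0,0,0,0,0,5]
    - [0,0,0,0,0,12]
    - [0,0,0,0,0,20]
    - [0,0,0,0,0,28]
    - [0,0,0,0,0,36]
    - [0,0,0,0,0,44]
    - [0,0,0,0,0,52]
    - [0,0,0,0,0,60]
    - [0,0,0,0,0,68]
    - [0,0,0,0,0,76]
    - [0,0,0,0,0,84]
    - [0,0,0,0,0,90]

```text
clock: 16.2
eef_pos: [557.0, 198.7, 128.1]
eef_rot: [3.14, -0.002, -0.123]
wrist_force: [7.7, -8.3, -1.7]
finger_gap: 11.2
```

```bash
python3 - <<'E'
from h import *
s=read_state();print({k:s[k].round(3) if k!='clock' and k!='finger_gap' else s[k] for k in s})
E
```

```text
{'clock': 16.2, 'joints': array([ 0.282,  0.47 ,  1.493, -0.002,  1.177,  1.977]), 'qd': array([-0.   ,  0.002, -0.001, -0.   ,  0.002,  0.818]), 'effort': array([  5.852, -61.486, -31.876,   2.365,   1.148,  -1.331]), 'eef_pos': array([557.032, 198.736, 128.13 ]), 'eef_rot': array([ 3.14e+00, -2.00e-03, -1.23e-01]), 'wrist_force': array([ 7.665, -8.295, -1.687]), 'moment': array([-1.439, -1.41 ,  0.056]), 'finger_gap': 11.204250843668584}
```

>>> send_rows:
  rows:
    - [0,0,0,0,0,8]
    - [0,0,0,0,0,16]
    - [0,0,0,0,0,24]
    - [0,0,0,0,0,25]
    - [0,0,0,0,0,25]

```text
clock: 16.82
eef_pos: [556.9, 198.3, 128.1]
eef_rot: [3.14, -0.002, -0.556]
wrist_force: [5.7, -11.6, -1.3]
finger_gap: 11.2
```

>>> send_rows:
  rows:
    - [0,0,0,0,0,0]
    - [0,0,0,0,0,0]
    - [0,0,0,0,0,0]
    - [0,0,-3,0,0,0]
    - [0,0,-5.2,0,0,0]
    - [0,0,-5.2,0,0,0]
  hand: 0.2

```text
clock: 17.58
eef_pos: [556.6, 200.2, 181.4]
eef_rot: [-3.139, -0.002, -0.555]
wrist_force: [-0.3, 0.2, 0.2]
finger_gap: 56.1
```

```bash
python3 - <<'E'
from h import *
s=read_state();print(s["eef_pos"],s["eef_rot"],s["joints"])
c=imaging.camera("wrist");cv2.imwrite("pics/w8.png",c["image"])
E
```

```text
[556.56821207 200.23764624 181.37226398] [-3.13944766e+00 -1.79618649e-03 -5.54848558e-01] [2.83392684e-01 4.16681320e-01 1.43918649e+00 1.03356685e-04
 1.28292888e+00 2.40900644e+00]
```

View pics/w8.png

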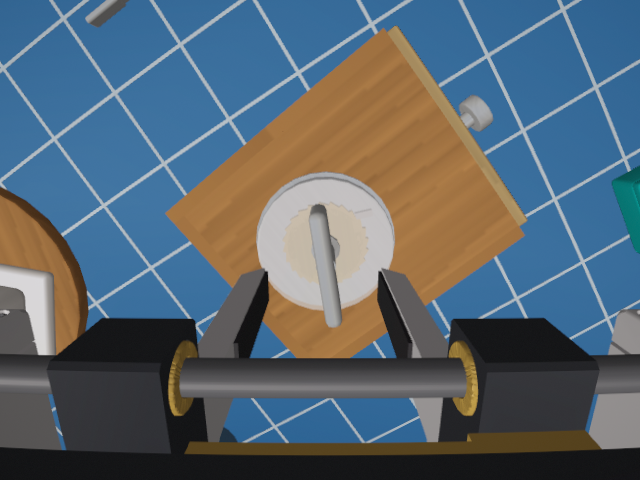

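```bash
python3 - <<'E'
from h import *
c=imaging.camera("wrist")
w=W(c,[(318.5,210),(334.5,322)],157);d=w[0]-w[1];y=np.arctan2(d[1],d[0]);print(w,np.linalg.norm(d),y)
cmd=apply([587.834,-62.666,192.546,1.6911],[26.45,0,1.25,0,0,13.7])
for r in([0,0,5.2,0,0,0],[0,0,0,0,0,90],[0,0,0,0,0,25],[0,0,-5.2,0,0,0]):cmd=apply(cmd,r)
print(cmd)
for yy in (y,): print(rel(cmd,[556.8,198.5,cmd[2],yy+np.pi]))
E
```

```text
[[588.64223022 181.865977   157.        ]
 [528.22797588 208.66282268 157.        ]] 66.09049150174755 -0.41747860148067484
[np.float64(556.09), np.float64(199.922), np.float64(180.046), -0.5551387473167022]
(array([0.14, 0.08, 0.  ]), array([  0. ,  -0. , 172.1]))
```

Wing now at yaw −0.417, key held about 2.1 rad. Regrip half a turn round, going back counter-clockwise in two calls.

>>> send_rows:
  rows:
    - [0.14,0.08,0,0,0,-9]
    - [0.14,0.08,0,0,0,-19]
    - [0.14,0.08,0,0,0,-29]
    - [0.14,0.08,0,0,0,-39]
    - [0.14,0.08,0,0,0,-49]
    - [0.14,0.08,0,0,0,-59]
    - [0.14,0.08,0,0,0,-69]
    - [0.14,0.08,0,0,0,-79]
    - [0.14,0.08,0,0,0,-89]
    - [0.14,0.08,0,0,0,-99]

```text
clock: 18.92
eef_pos: [556.4, 198.4, 178.5]
eef_rot: [-3.14, 0.001, 1.179]
wrist_force: [-0.5, 0.6, 0.2]
finger_gap: 56.2
```

>>> send_rows:
  rows:
    - [0,0,0,0,0,-10]
    - [0,0,0,0,0,-20]
    - [0,0,0,0,0,-30]
    - [0,0,0,0,0,-40]
    - [0,0,0,0,0,-50]
    - [0,0,0,0,0,-60]
    - [0,0,0,0,0,-70]
    - [0,0,0,0,0,-80]
    - [0,0,0,0,0,-88.9]
    - [0,0,0,0,0,-88.9]
    - [0,0,0,0,0,-88.9]

```text
clock: 20.3
eef_pos: [556.7, 198.5, 179.4]
eef_rot: [-3.141, -0.001, 2.721]
wrist_force: [-0.7, 0.3, 0.3]
finger_gap: 56.2
```

```bash
python3 - <<'E'
from h import *
s=read_state();print(s["eef_pos"],s["eef_rot"],s["joints"])
c=imaging.camera("wrist");cv2.imwrite("pics/w9.png",c["image"])
E
```

```text
[556.6572519  198.46488161 179.41058371] [-3.14100564e+00 -6.86370640e-04  2.72093032e+00] [ 2.80511813e-01  4.19393573e-01  1.44005070e+00 -5.98449850e-06
  1.28305152e+00 -8.69620683e-01]
```

View pics/w9.png

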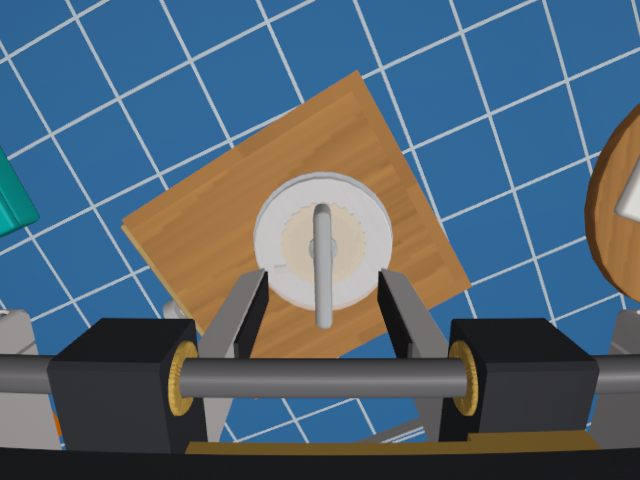

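The wing is centred at (323,265) and aligned again. Grip, then wind on to the stop.

>>> send_rows:
  rows:
    - [0,0,1.5,0,0,0]
    - [0,0,3.5,0,0,0]
    - [0,0,4.8,0,0,0]
    - [0,0,5.2,0,0,0]
    - [0,0,5.2,0,0,0]

```text
clock: 20.98
eef_pos: [556.9, 198.6, 128.1]
eef_rot: [3.142, 0.0, 2.724]
wrist_force: [0.0, -0.4, -0.4]
finger_gap: 56.5
```

>>> send_rows:
  rows:
    - [0,0,0,0,0,0]
    - [0,0,0,0,0,0]
    - [0,0,0,0,0,0]
    - [0,0,0,0,0,0]
    - [0,0,0,0,0,0]
    - [0,0,0,0,0,0]
  hand: -1

```text
clock: 21.72
eef_pos: [556.8, 198.4, 128.1]
eef_rot: [-3.141, -0.0, 2.724]
wrist_force: [-0.3, -0.9, 1.1]
finger_gap: 11.3
```

>>> send_rows:
  rows:
    - [0,0,0,0,0,5]
    - [0,0,0,0,0,12]
    - [0,0,0,0,0,20]
    - [0,0,0,0,0,28]
    - [0,0,0,0,0,36]
    - [0,0,0,0,0,44]
    - [0,0,0,0,0,52]
    - [0,0,0,0,0,58]
    - [0,0,0,0,0,62]
    - [0,0,0,0,0,65]
    - [0,0,0,0,0,65]

```text
clock: 23.1
eef_pos: [556.2, 198.0, 128.0]
eef_rot: [-3.14, 0.001, 1.589]
wrist_force: [-7.0, -5.0, 4.6]
finger_gap: 11.2
```

```bash
python3 - <<'E'
from h import *
s=read_state();print({k:s[k] for k in("eef_pos","eef_rot","effort","wrist_force","moment","joints")})
E
```

```text
{'eef_pos': array([556.17041037, 197.98794089, 128.02603621]), 'eef_rot': array([-3.13964179e+00,  1.11197164e-03,  1.58923352e+00]), 'effort': array([  1.19959932, -58.56392741, -34.93525386,   0.73139124,
        -1.93987213,   0.55293202]), 'wrist_force': array([-7.04134482, -4.95934132,  4.59655996]), 'moment': array([-0.83921755,  1.10831186,  0.05627012]), 'joints': array([ 2.80213918e-01,  4.69479343e-01,  1.49352682e+00, -6.15429740e-04,
        1.18075874e+00,  2.62012425e-01])}
```

>>> send_rows:
  rows:
    - [0,0,0,0,0,3]
    - [0,0,0,0,0,6]
    - [0,0,0,0,0,9]
    - [0,0,0,0,0,9]

```text
clock: 23.6
eef_pos: [556.0, 198.0, 128.0]
eef_rot: [-3.14, 0.002, 1.432]
wrist_force: [-6.8, -4.7, 5.0]
finger_gap: 11.0
```

```bash
python3 - <<'E'
from h import *
s=read_state();print({k:s[k] for k in("eef_rot","effort","wrist_force","moment","joints")})
E
```

```text
{'eef_rot': array([-3.13950625e+00,  1.53646411e-03,  1.43212775e+00]), 'effort': array([  1.02033209, -58.34426165, -35.18959522,   0.67370502,
        -2.19833158,   0.5455184 ]), 'wrist_force': array([-6.76687552, -4.667925  ,  5.00993181]), 'moment': array([-0.88279559,  1.31415479,  0.05764913]), 'joints': array([ 2.80213041e-01,  4.69425202e-01,  1.49367121e+00, -6.00005138e-04,
        1.18102727e+00,  4.19111914e-01])}
```

>>> send_rows:
  rows:
    - [0,0,0,0,0,2]
    - [0,0,0,0,0,4]
    - [0,0,0,0,0,4]

```text
clock: 23.98
eef_pos: [556.0, 198.0, 128.0]
eef_rot: [-3.14, 0.002, 1.363]
wrist_force: [-7.9, -4.2, 5.2]
finger_gap: 11.1
```

```bash
python3 - <<'E'
from h import *
s=read_state();print({k:s[k] for k in("eef_rot","effort","wrist_force","moment","joints")})
E
```

```text
{'eef_rot': array([-3.13954800e+00,  1.64083779e-03,  1.36258691e+00]), 'effort': array([  0.91938045, -58.26345205, -35.29614687,   0.64411758,
        -2.30062008,   0.40037982]), 'wrist_force': array([-7.94823261, -4.23356783,  5.21793048]), 'moment': array([-0.88399271,  1.37359803,  0.12269688]), 'joints': array([ 2.80263166e-01,  4.69363353e-01,  1.49365250e+00, -5.29088491e-04,
        1.18115239e+00,  4.88675866e-01])}
```

>>> send_rows:
  rows:
    - [0,0,0,0,0,2]
    - [0,0,0,0,0,4]
    - [0,0,0,0,0,4]

```text
clock: 24.35
eef_pos: [555.9, 198.0, 128.0]
eef_rot: [-3.139, 0.002, 1.293]
wrist_force: [-9.3, -4.8, 4.3]
finger_gap: 10.7
```

```bash
python3 - <<'E'
from h import *
s=read_state();print({k:s[k] for k in("eef_rot","effort","wrist_force","moment")})
E
```

```text
{'eef_rot': array([-3.13949598e+00,  1.80748705e-03,  1.29285007e+00]), 'effort': array([  0.80920301, -58.1710732 , -35.390836  ,   0.60114199,
        -2.40641266,   0.39659224]), 'wrist_force': array([-9.27063406, -4.7578115 ,  4.29330378]), 'moment': array([-0.88011427,  1.48242201,  0.0910799 ])}
```

>>> send_rows:
  rows:
    - [0,0,0,0,0,2]
    - [0,0,0,0,0,4]
    - [0,0,0,0,0,4]

```text
clock: 24.72
eef_pos: [555.9, 198.0, 128.0]
eef_rot: [-3.14, 0.002, 1.223]
wrist_force: [-9.2, -4.3, 6.1]
finger_gap: 11.1
```

```bash
python3 - <<'E'
from h import *
s=read_state();print({k:s[k] for k in("eef_rot","effort","wrist_force","moment")})
c=imaging.camera("wrist");cv2.imwrite("pics/w10.png",c["image"])
E
```

```text
{'eef_rot': array([-3.13963429e+00,  2.07015712e-03,  1.22339255e+00]), 'effort': array([  0.52773993, -58.11090946, -35.45184374,   0.67637919,
        -2.49067202,   0.64317662]), 'wrist_force': array([-9.2295784 , -4.34603937,  6.05528645]), 'moment': array([-0.87466411,  1.61654901,  0.329274  ])}
```

View pics/w10.png

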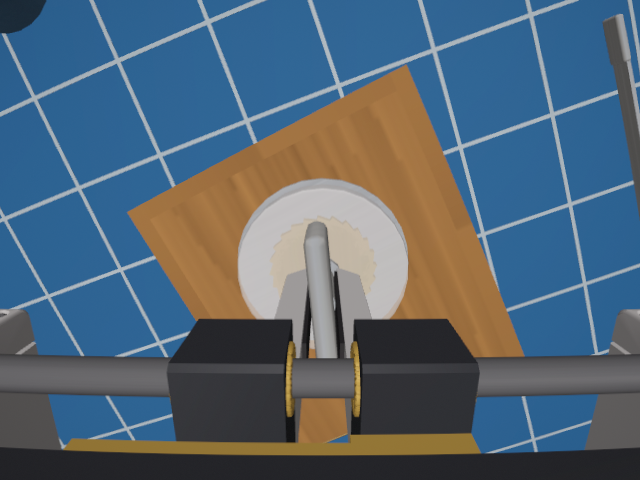

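Moment jumped from 0.09 to 0.33 N m and the wing now lags the fingers by some 6°, so it's on the stop. One more nudge to confirm, then I'll ease back and release.

>>> send_rows:
  rows:
    - [0,0,0,0,0,2]
    - [0,0,0,0,0,4]
    - [0,0,0,0,0,4]

```text
clock: 25.15
eef_pos: [556.0, 198.1, 128.1]
eef_rot: [-3.14, 0.002, 1.154]
wrist_force: [-8.4, -3.1, 5.8]
finger_gap: 11.5
```

```bash
python3 - <<'E'
from h import *
s=read_state();print({k:s[k] for k in("eef_rot","effort","wrist_force","moment")})
E
```

```text
{'eef_rot': array([-3.13990506e+00,  1.98656161e-03,  1.15395356e+00]), 'effort': array([ -0.12187153, -58.20302367, -35.287503  ,   0.61603675,
        -2.3677019 ,   0.96160982]), 'wrist_force': array([-8.38986043, -3.07420432,  5.84630671]), 'moment': array([-0.69834842,  1.51736749,  0.67843127])}
```

>>> send_rows:
  rows:
    - [0,0,0,0,0,0]
    - [0,0,0,0,0,0]
    - [0,0,0,0,0,0]
    - [0,0,0,0,0,0]
    - [0,0,-3,0,0,0]
    - [0,0,-5.2,0,0,0]
    - [0,0,-5.2,0,0,0]
  hand: 0.2

```text
clock: 26.02
eef_pos: [557.5, 198.7, 181.4]
eef_rot: [3.139, -0.002, 1.154]
wrist_force: [0.2, -0.1, -0.1]
finger_gap: 56.1
```

```bash
python3 - <<'E'
from h import *
s=read_state();print(s["eef_pos"],s["eef_rot"])
c=imaging.camera("wrist");cv2.imwrite("pics/w11.png",c["image"])
E
```

```text
[557.45651107 198.70663865 181.40627065] [ 3.13931063e+00 -1.91028572e-03  1.15364515e+00]
```

View pics/w11.png

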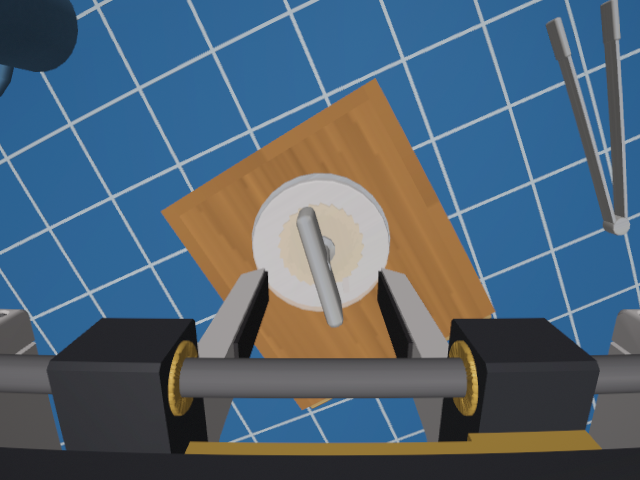

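```bash
python3 - <<'E'
from h import *
c=imaging.camera("wrist")
w=W(c,[(306,212),(336,322)],157);d=w[0]-w[1];y=np.arctan2(d[1],d[0]);print(y, "total turned",1.4514-(y-np.pi))
E
```

```text
1.4054324035311956 total turned 3.1875602500585973
```

Wing rests at yaw 1.405, i.e. key ≈ 3.42 by box geometry, matching the last click (3.40). Retreat and make a final check.

>>> send_rows:
  rows:
    - [0,0,-3,0,0,0]
    - [0,0,-7,0,0,0]
    - [-4,0,-10,0,0,0]
    - [-9,0,-10,0,0,0]
    - [-14,0,-10,0,0,0]
    - [-19,0,-10,0,0,0]
    - [-24,0,-10,0,0,0]
    - [-28,0,-10,0,0,0]
    - [-30,0,-10,0,0,0]
    - [-30,0,-10,0,0,0]
    - [-30,0,-10,0,0,0]

```text
clock: 27.5
eef_pos: [435.4, -75.2, 279.5]
eef_rot: [-3.141, -0.0, 1.154]
wrist_force: [0.1, -0.6, 0.2]
finger_gap: 56.0
```

```bash
python3 - <<'E'
from h import *
print(read_state()["eef_pos"])
for n in("top","side"): cv2.imwrite(f"pics/{n}12.png",imaging.camera(n)["image"])
E
```

```text
[435.43131759 -75.23904772 279.47480773]
```

View pics/top12.png

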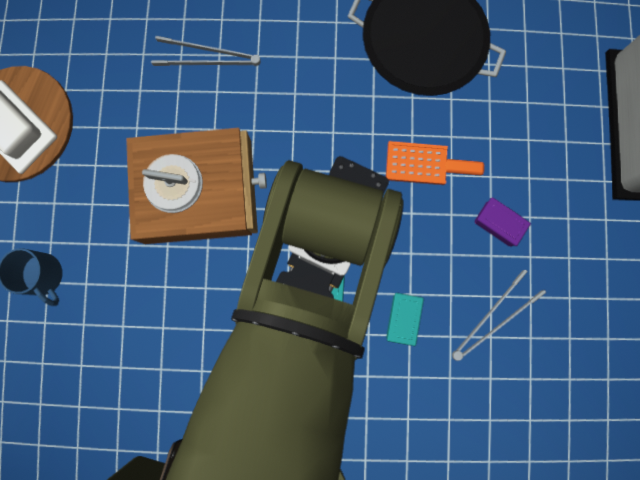

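View pics/side12.png

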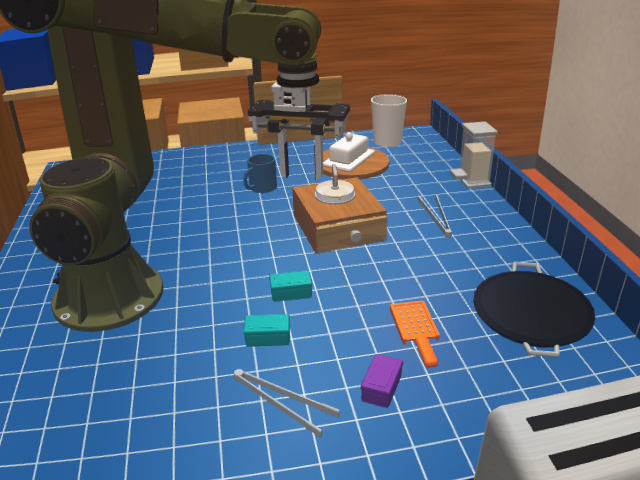

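```bash
python3 - <<'E'
from h import *
b=[558.58,180.09,1.6906]
R=np.array([[np.cos(b[2]),np.sin(b[2])],[-np.sin(b[2]),np.cos(b[2])]])
c=imaging.camera("top");im=c["image"]
cv2.imwrite("pics/t13.png",cv2.resize(im[120:250,120:280],None,fx=4.5,fy=4.5,interpolation=cv2.INTER_CUBIC))
print(R@(W(c,[[263.8,180.5]],48)[0][:2]-b[:2]))
E
```

```text
[-133.14102817    0.55811137]
```

View pics/t13.png

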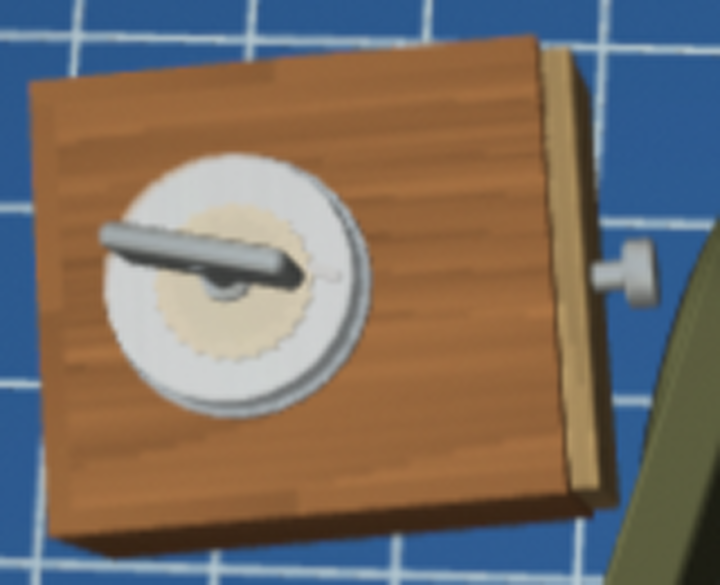

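The panel sits flush against the box front, the key is still in place and the bystanders haven't moved. Handing in.

```bash
python3 -c "
from cell import sign_off;print(sign_off())"
```

```text
the job is handed in; nothing more can be done
None
```

I put the tin flat in the drawer and pushed the drawer shut by its knob. I then wound the key in two partial turns until it hit its stop, let go, backed the arm off and handed the job in at about 27.7 s; no verdict came back.

**Last checks:**
- **Tin:** it looked level in the drawer in the wrist view after release. I could not see it again once the drawer was shut.
- **Drawer:** pushing further raised the force from 12 to 21 N with almost no movement, and the panel looks flush with the box in the final picture. The final picture puts the knob face at −133 mm. The expected position when shut is −137 mm, so the reading is 4 mm too far in. I put that down to calibration and pixel-picking error.
- **Key:** the turning moment rose to 0.68 N m at the stop. After I let go, the wing's angle gives about 3.4 rad, on the last click. That reading assumes the wing lines up with the box's long axis at zero, which the clicks seen along the way support.
- **Everything else:** by eye, nothing on the counter had moved in the final top and side views, except one turquoise look-alike mostly hidden by the arm from above, which the side view shows in place.

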